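Close the ratchet-propped cutter case

ROBOT

A 6-joint arm with a two-finger parallel gripper is mounted at the origin on the work surface. World frame = base frame: x ahead of the robot, y to its left, z up, the work surface at z = 0. Lengths are in m, angles in rad, forces in N, time in s.
With the tool pointing down it reaches from about 0.25 to 0.8 m from the base axis. Payload 8.5 kg.
Tool frame: the origin (TCP) lies midway between the tips of the shut fingers; the grasp point (between the pads) lies 19 mm behind it; x points along the fingers, y is the direction in which the jaws open and shut, and the axes are right-handed (so a half turn about x gives the same grasp; the last joint's range is limited). The gripper opens to 85 mm and grips with 20 to 120 N. Pads are 22 mm wide; open, the fingers measure 114 mm over their backs; the gripper's body (76 mm by 85 mm) begins 54 mm behind the grasp point. The pads swing forward as they close: fully open they stand 13 mm farther back than shut.
Start: joints at [-1.321, 0.238, -0.013, 1.319, 0, 1.571], TCP at [0.13, -0.509, 0.197] pointing down, gripper open.
Joint ranges: [-2.66, 2.66], [-1.03, 1.9], [-1.14, 1.46], [-1.82, 2.27], [-1.45, 1.34], [-3.14, 3.14]. Speed limits (rad/s): [2.22, 2.22, 2.79, 3.14, 3.14, 3.14].

INTERFACE

Orientations are given as a unit quaternion [x, y, z, w].
In Python, from cell import ctrl, imaging, workorder, spotter gives the robot as it stands.
- The arm moves only by the tool move_arm, never from a script. Its argument "rows" is a list that holds one entry, the list of rows, each a list of 7 numbers: the shift along the tool's x, y, z in mm, then the turn, a rotation vector about the tool's x, y, z in degrees, then the closure, from -1 (fully open) to 1 (shut). A call has exactly 10 rows; each row is the pose to reach, as a shift and turn from the pose commanded when the call began, along the tool's axes at that moment; what a row does not reach only later rows make up. A row lasts 1/10 s, in which the tool goes at most 50 mm and 8.59 degrees, less where a joint would pass 70% of its speed; a pose out of reach is approached as far as the arm can. A call with a gripper value outside its range is refused whole. The fingers move at their own pace and stop on an object; "force" is the grip in N (left out, the last holds). Time passes only in rows, so rows that repeat a pose let the fingers close, or fill a call up. It gives the time, the measured TCP pose, the force and the opening at its end, in the units of the state.
- ctrl.sense(): the state, without advancing time (a new reading comes with each control period).
- imaging.grab_frame(name): name is "side" or "top" or "wrist"; returns a dict with "frame" (400x640x3 uint8, red, green, blue), "depth" (400x640 float32, m along the optical axis (not along the pixel's ray), 0 where there is no reading), "intrinsics" (3x3 intrinsics, pixels), "R" (3x3) and "t" (3): a world point X has camera coordinates R X + t. Camera axes: x right, y down, z forward; pixel columns grow to the right and rows downward; lengths in m; the calibration is good to about 2 mm. A picture is of the moment at which its call begins.
- workorder.sign_off(): hands the job in, once; it reports no verdict.
Trained networks look in the newest picture that a camera, given by its name, has taken for a name from the list of things; names that differ only in an ending like _2 or _b are one class to them, and where a whole thing is asked for, a point or a joint stands for the part that bears it (a point fixed in the world has none). Each returns a list of dicts, best first, with "p" (0 to 1); they miss things now and then, are a little off and sometimes report something else, mostly with a low value. They report only what shows in the picture. A call takes as long as a camera call.
- spotter.spot_in(camera, target): "pixel" ([column, row] in pixels, amid what is visible of it).
- spotter.masks_of(camera, target): "region" (400x640 bool, what is visible of it) and "pixel" ([column, row] in pixels, amid what is visible of it).
The state is a dict: "clock": time; "joints": joint angles; "dq": joint speeds; "joint_efforts": joint torques, N m; "tool_pos": TCP position; "ee_rot": TCP orientation; "ft_force": force on the tool from outside, world axes, zero at the start; "ft_torque": the same for the moment, N m; "opening": finger opening in m.
Only numpy, scipy, OpenCV 4.12 (cv2) and the standard library are available. Lean on these libraries where they do the work, as an engineer would, in place of code of your own. Each camera call takes 0.05 s, during which the arm holds its last target. There are 200 camera calls.

TASK

Shut the cutter case: raise the propped lid (it has a brass bar handle) on past its top notch until the pawl at its side is thrown out clear, then lower it gently until it is fully shut, never letting it drop. Then press both black snap tabs fully down and let go. Do not bump the lamp that hangs over the case, and leave the other things on the bench where they are.

Things in the scene. Friction and masses are not known exactly. Their poses are not given: they have to be found in the camera images.
- case: Open wooden tray, 190 (x) x 300 (y) x 100 mm high, fixed to the bench, with a drilled rack of collets inside. Origin: centre of its underside, on the bench. Its x axis points from the front (lid handle side, nearer the robot) to the back (hinge side), y to the left along the hinge, z up.
- hinge (a point): Middle of the lid's hinge axis, which runs along the case's y axis: 90 mm behind the case's origin and 105 mm up.
- lid (a joint): Angle of the plywood lid (170 from the hinge forwards x 300 x 8 mm, about 0.4 kg), rad: 0 shut and level, grows as the front edge rises, stop at 1.26. Starts propped on the lowest of three notches (near 0.35, 0.58, 0.81). Raises freely, clicking; do not force it down. Between 1.05 and 1.12 the pawl is thrown out and the lid can be lowered all the way; let go over 20 mm from shut, it bangs.
- handle (a point): Middle of the lid's round brass bar handle: 12 mm across, 110 mm long, a steel ball at each end, parallel to the hinge, in the plane of the board, 225 mm from the hinge axis, 50 mm beyond the lid's front edge (44 mm clear gap), on two 8 mm rods 45 mm either side of its middle. At lid angle q: 225*cos(q) in front of the hinge, 225*sin(q) above it. The lid can turn within a grip across the bar.
- pawl (a joint): Lean of the steel pawl, rad: a 62 mm upright lever on the left (+y) outside of the case, moved by gravity. 0: leans back under the teeth of the lid's quadrant (ratchet acts); rocks to about 0.2 and back as teeth pass; beyond 0.27 it topples to 0.65, thrown out to the front, clear of the teeth. The lid tips it back in when nearly shut, as it should.
- pawl_tip (a point): Upper end of the pawl, which catches under the teeth.
- tab_left (a joint): Travel of the left snap tab, m: 0 up, 0.008 fully down; starts up or up to 2 mm down. It takes about 7 N to push and stays where it is left. Press it only when the lid is shut, square to the lid.
- tab_left_top (a point): Middle of the top of the left snap tab: a black block 34 x 62 mm (62 along the lid's front edge), top 20 mm above the lid's mid-plane, 152 mm in front of the hinge axis, 110 mm to the left (+y of the case) of the lid's middle. With the lid shut and the tab up it is 125 mm above the bench.
- tab_right (a joint): Travel of the right snap tab, as the left one.
- tab_right_top (a point): Middle of the top of the right snap tab, as the left one but 110 mm to the right (-y of the case).
- lamp: Fixed lamp over the case: aluminium bar 32 x 440 x 32 mm along y, 53 to 85 mm in front of the hinge axis, underside 418 mm above the bench, on 16 mm posts 200 mm left and right, 30 mm behind the hinge. It hangs over the raised handle: an upright tool would hit it, one leaning back to the robot (35 to 50 degrees, pointing down and to the hinge) passes. Origin on the hinge.
- oil_bottle: White oil bottle, 48 mm across, 130 mm high, right of the case. Leave alone.
- drill_chuck: Steel drill chuck, 52 mm across, 68 mm high, left of the case's front. Leave alone.
- wrench: Steel wrench 160 mm long, lying in front of the case. Leave alone.
- brush: Brush 180 mm long, lying in front of the case. Leave alone.
- mug: White mug, 80 mm across, 90 mm high, left of the bench. Leave alone.
- screwdriver: Screwdriver 190 mm long, lying on the right. Leave alone.
- vblock: Dark steel V-block 70 x 50 x 42 mm, on the left. Leave alone.

How it is judged:
On the way, in this order (a step that is already met when the one before it is completed fails the run):
1. the lid has been raised past the top notch and the pawl is thrown out clear (value of joint lid above 0.9 rad and value of joint pawl above 0.45 rad), for 0.05 s.
2. the lid is fully shut (value of joint lid below 0.03 rad), for 0.2 s.
3. with the lid shut, both snap tabs are pressed fully down (value of joint lid below 0.03 rad and value of joint each of tab_left, tab_right above 0.0062 m), for 0.2 s.
At the end, for the whole second after the job is handed in: The lid is shut (within 0.03 rad) and both snap tabs are down (at least 6.2 of their 8 mm) (all of step 3); the robot touches nothing.
It fails at once if the lid is dropped or slammed (falling faster than 3.2 rad/s in the last 20 degrees) (value of joint lid below 0.35 rad and velocity of joint lid below -3.2 rad/s).
It fails at once if the robot bumps the lamp (over 8 N) (contact force between any of the arm, the fingers and lamp above 8 N).
It fails at once if a bystander is shifted by more than 40 mm (distance of any of oil_bottle, drill_chuck, wrench, brush, mug, screwdriver, vblock from where it was at the start of the episode above 0.04 m).
It also fails if it takes over 58 s, if anything falls off the work surface, if the arm or the gripper's body presses on something with over 40 N, if the wrist force passes 120 N, or if a joint passes its speed limit or range.

## Working session

There is one attempt and no reset: what is moved stays moved. The work goes in short steps, Python scripts to look and compute and a tool call to move; the robot and the scene stay as the last step left them, time stands still between calls to the robot, and variables do not carry over. Pictures are saved under pics/ and viewed, about 8 in all and at most 12, crops included, and the job is handed in when it is done.

Besides the shell and the picture viewer there is one more tool, called after ">>>" as name(argument=value, ...) on one line, values as JSON. move_arm: Moves the arm, as the interface text tells. Its arguments: {"type":"object","properties":{"rows":{"type":"array"},"force":{"type":"number"}},"required":["rows"]}

```bash
ls; mkdir -p pics; cat > h.py <<'E'
import numpy as np, cv2
from cell import ctrl, imaging, workorder, spotter
from scipy.spatial.transform import Rotation as Rn
def world(f,uv,z=None):
    K=f['intrinsics'];u,v=int(round(uv[0])),int(round(uv[1]))
    d=f['depth'][v,u] if z is None else z
    c=np.linalg.inv(K)@[uv[0],uv[1],1]*d
    return f['R'].T@(c-f['t'])
def cloud(f,m):
    v,u=np.nonzero(m&(f['depth']>0)); d=f['depth'][v,u]
    c=(np.linalg.inv(f['intrinsics'])@np.vstack([u,v,np.ones_like(u)]))*d
    return (f['R'].T@(c-f['t'][:,None])).T
E
python3 - <<'E'
from h import *
s=ctrl.sense();print({k:np.round(v,3).tolist() for k,v in s.items()})
ims=[]
for n in ['top','side']:
    f=imaging.grab_frame(n);ims.append(f['frame'])
    for t in ['handle','case','lid','pawl','tab_left_top','tab_right_top','lamp','oil_bottle','drill_chuck']:
        for r in spotter.masks_of(n,t)[:2]:
            c=cloud(f,r['region']); 
            print(n,t,round(r['p'],2),np.round(r['pixel']),len(c),np.round(np.median(c,0),3) if len(c) else '',np.round(np.percentile(c,[3,97],axis=0),3).tolist() if len(c) else '')
cv2.imwrite('pics/a.png',cv2.resize(np.vstack(ims)[:,:,::-1],(480,600)))
cv2.imwrite('pics/top.png',ims[0][:,:,::-1]);cv2.imwrite('pics/side.png',ims[1][:,:,::-1])
E
```

```text
pics
{'clock': 0.0, 'joints': [-1.321, 0.239, -0.014, 1.319, -0.0, 1.571], 'dq': [-0.003, -0.0, 0.002, 0.001, 0.0, -0.001], 'joint_efforts': [-0.0, -53.878, 34.644, 0.018, -0.0, -0.0], 'tool_pos': [0.13, -0.508, 0.196], 'ee_rot': [-0.702, -0.089, 0.702, -0.088], 'ft_force': [-0.832, 0.101, 0.761], 'ft_torque': [0.012, -0.003, 0.05], 'opening': 0.085}
top handle 0.94 [342. 180.] 4213 [ 0.593 -0.099  0.15 ] [[0.499, -0.243, 0.126], [0.66, 0.051, 0.186]]
top case 0.92 [352. 162.] 9488 [ 0.62  -0.1    0.164] [[0.511, -0.29, 0.007], [0.753, 0.104, 0.455]]
top lid 0.96 [348. 178.] 4439 [ 0.592 -0.098  0.15 ] [[0.495, -0.244, 0.126], [0.662, 0.051, 0.187]]
top tab_left_top 0.66 [316. 192.] 246 [ 0.55  -0.004  0.177] [[0.533, -0.032, 0.169], [0.568, 0.024, 0.183]]
top tab_right_top 0.55 [387. 181.] 248 [ 0.578 -0.219  0.175] [[0.561, -0.248, 0.166], [0.596, -0.191, 0.183]]
top tab_right_top 0.27 [350. 163.] 9913 [ 0.62  -0.104  0.163] [[0.506, -0.294, 0.003], [0.757, 0.105, 0.455]]
top lamp 0.9 [363. 144.] 3847 [ 0.64  -0.111  0.452] [[0.598, -0.305, 0.059], [0.756, 0.11, 0.456]]
top lamp 0.
[... 944 characters left out ...]
546 0.004 0.177] [[0.533, -0.029, 0.169], [0.567, 0.031, 0.185]]
side tab_left_top 0.48 [192. 285.] 443 [0.636 0.436 0.029] [[0.606, 0.396, 0.004], [0.676, 0.468, 0.047]]
side tab_right_top 0.63 [342. 153.] 115 [ 0.575 -0.213  0.174] [[0.56, -0.246, 0.166], [0.596, -0.187, 0.183]]
side lamp 0.66 [299. 111.] 2101 [ 0.642 -0.024  0.442] [[0.594, -0.295, 0.048], [0.762, 0.118, 0.456]]
side lamp 0.38 [306. 183.] 2482 [ 0.609 -0.066  0.143] [[0.495, -0.236, 0.075], [0.688, 0.072, 0.186]]
side oil_bottle 0.5 [351. 149.] 200 [ 0.656 -0.389  0.084] [[0.642, -0.405, 0.009], [0.679, -0.374, 0.133]]
side drill_chuck 0.55 [297. 250.] 284 [0.484 0.144 0.043] [[0.469, 0.119, 0.006], [0.507, 0.158, 0.071]]
```

View pics/top.png

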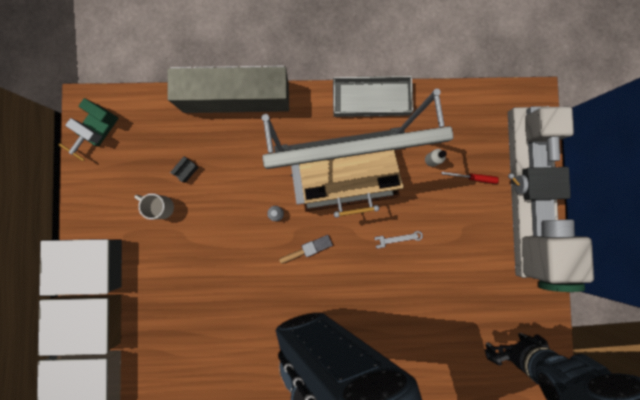

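View pics/side.png

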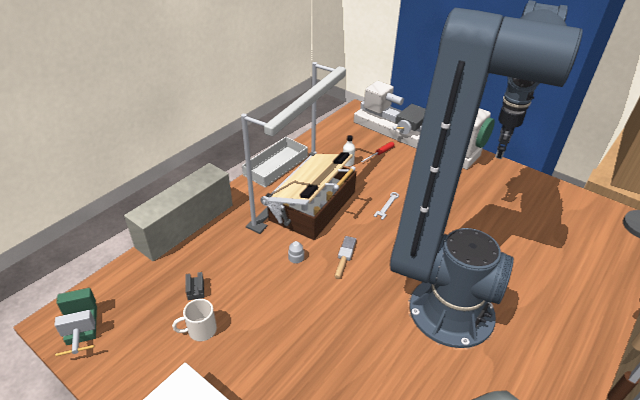

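The top view shows the case at (348,178) with the lamp bar over it and the brass handle at about (356,210). The side view agrees. From the tabs I get a case yaw of about 0.13 rad, the hinge near (0.697,-0.09) and the lid at about 0.35 rad. Next I'll refine this with the lamp bar and plan the approach.

```bash
cat >> h.py <<'E'
import json,os
def setscene(hx,hy,yaw): json.dump([hx,hy,yaw],open('scene.json','w'))
def scene():
    hx,hy,yaw=json.load(open('scene.json')); return np.array([hx,hy,.105]),np.array([np.cos(yaw),np.sin(yaw),0]),np.array([-np.sin(yaw),np.cos(yaw),0])
def handle(q,r=.225):
    h,x,y=scene(); return h-x*r*np.cos(q)+np.array([0,0,1])*r*np.sin(q)
def rot(lean,sgn=1):  # lean from vertical (deg); jaws across the bar
    h,x,y=scene();a=np.radians(lean);d=np.sin(a)*x-np.array([0,0,np.cos(a)])
    z=sgn*y; return np.column_stack([d,np.cross(z,d),z])
def cur():
    s=ctrl.sense(); return np.array(s['tool_pos']),Rn.from_quat(s['ee_rot']).as_matrix()
def rel(p,R,p0,R0):
    return np.round(np.r_[R0.T@(p-p0)*1e3,Rn.from_matrix(R0.T@R).as_rotvec(degrees=True)],1)
E
python3 - <<'E'
from h import *
for n in ['top','side']:
    f=imaging.grab_frame(n)
    r=spotter.masks_of(n,'lamp')[0];c=cloud(f,r['region']);c=c[(c[:,2]>.44)]
    print(n,'bar',[np.round(v,3) for v in cv2.minAreaRect(c[:,:2].astype(np.float32)*1000)],np.median(c[:,2]),len(c))
    hsv=cv2.cvtColor(f['frame'],cv2.COLOR_RGB2HSV)
    m=spotter.masks_of(n,'handle')[0]['region'];c=cloud(f,m)
    m2=c[np.linalg.norm(c[:,:2]-[.488,-.118],axis=1)<.075]
    m2=m2[(m2[:,2]>.165)&(m2[:,2]<.2)&(m2[:,0]<.52)];print('handle',len(m2),m2.mean(0),np.percentile(m2,[5,95],axis=0).round(3).tolist())
setscene(.699,-.090,.1325)
p0,R0=cur();print(R0.round(2))
for sg in (1,-1):
    R=rot(45,sg);H=handle(.35);print(H,rel(H+R[:,0]*(.019-.13),R,p0,R0))
E
```

```text
top bar [array([676.79 , -95.542]), array([121.235, 437.515]), np.float64(7.632)] 0.4526047645988026 3089
handle 237 [ 0.4949221  -0.11755717  0.1865252 ] [[0.481, -0.178, 0.178], [0.514, -0.062, 0.193]]
side bar [array([676.231, -93.522]), array([124.788, 443.24 ]), np.float64(7.958)] 0.45207490940111883 1153
handle 140 [ 0.49469259 -0.11129473  0.18597178] [[0.48, -0.172, 0.176], [0.515, -0.057, 0.192]]
[[-0.    0.25 -0.97]
 [ 0.   -0.97 -0.25]
 [-1.   -0.    0.  ]]
[ 0.48949376 -0.11792318  0.18215201] [ -63.9 -298.9 -367.2   91.2   37.8  -33.6]
[ 0.48949376 -0.11792318  0.18215201] [ -63.9 -298.9 -367.2  -78.6   32.6   36.6]
```

```bash
python3 - <<'E'
from h import *
from scipy.spatial.transform import Slerp
setscene(.700,-.091,.135)
p0,R0=cur();R=rot(45,-1);H=handle(.35);p1=H+R[:,0]*(.019-.13);print(H,p1,R.round(3))
S=Slerp([0,1],Rn.from_matrix([R0,R]))
pm=(p0+p1)/2+[0,0,.05];Rm=S(.5).as_matrix()
print(rel(pm,Rm,p0,R0));print(rel(p1,R,pm,Rm))
E
```

```text
[ 0.49056422 -0.11944685  0.18215201] [ 0.41278952 -0.13001069  0.26064086] [[ 0.701  0.701  0.135]
 [ 0.095  0.095 -0.991]
 [-0.707  0.707 -0.   ]]
[ -82.  -148.5 -183.9  -39.4   16.3   18.3]
[  53.8   -9.8 -230.7  -39.4   16.3   18.3]
```

>>> move_arm(rows=[[[-16,-12,-15,-4,1.6,1.8,-1],[-30,-28,-35,-8,3.3,3.7,-1],[-42,-44,-55,-12,4.9,5.5,-0.5],[-52,-60,-75,-16,6.5,7.3,-0.1],[-60,-76,-95,-20,8.1,9.1,-0.1],[-66,-92,-115,-24,9.8,11,-0.1],[-71,-107,-133,-28,11.4,12.8,-0.1],[-75,-121,-151,-32,13,14.6,-0.1],[-79,-135,-168,-36,14.7,16.5,-0.1],[-82,-148.5,-184,-39.4,16.3,18.3,-0.1]]])

```text
clock: 2.3
tool_pos: [0.2718, -0.3184, 0.2792]
ee_rot: [0.726, 0.219, -0.504, 0.414]
ft_force: [-0.4, -0.0, -0.4]
opening: 0.0469
```

>>> move_arm(rows=[[[5,-1,-23,-4,1.6,1.8,-0.1],[11,-2,-46,-8,3.3,3.7,-0.1],[16,-3,-69,-12,4.9,5.5,-0.1],[21,-4,-92,-16,6.5,7.3,-0.1],[27,-5,-115,-20,8.1,9.1,-0.1],[32,-6,-138,-24,9.8,11,-0.1],[38,-7,-161,-28,11.4,12.8,-0.1],[44,-8,-185,-32,13,14.6,-0.1],[49,-9,-208,-36,14.7,16.5,-0.1],[53.8,-9.8,-230.7,-39.4,16.3,18.3,-0.1]]])

```text
clock: 3.3
tool_pos: [0.4131, -0.1289, 0.2606]
ee_rot: [0.633, 0.314, -0.225, 0.671]
ft_force: [0.8, 0.0, -0.7]
opening: 0.0469
```

```bash
python3 - <<'E'
from h import *
p,R=cur();s=ctrl.sense();print(s['clock'],p,R.round(3).tolist(),np.round(s['joints'],3),s['opening'])
f=imaging.grab_frame('wrist');cv2.imwrite('pics/w1.png',f['frame'][:,:,::-1])
H=handle(.35);c=f['R']@H+f['t'];print('pred px',f['intrinsics']@c/c[2])
for t in ['handle','lid','tab_left_top','tab_right_top']:
  for r in spotter.masks_of('wrist',t)[:1]:
    c=cloud(f,r['region']);print(t,round(r['p'],2),r['pixel'],np.median(c,0).round(3))
R1=rot(45,-1);print(rel(H+R1[:,0]*.019,R1,p,R))
E
```

```text
3.3 [ 0.41310871 -0.12892696  0.2606249 ] [[0.701, 0.699, 0.138], [0.096, 0.098, -0.99], [-0.706, 0.708, 0.002]] [-0.75  -0.395 -0.724  0.676  0.58   0.855] 0.046932005620927614
pred px [320.17044878 190.47585476   1.        ]
handle 0.86 [353.0, 149.5] [ 0.558 -0.081  0.163]
lid 0.56 [355.7, 149.6] [ 0.56  -0.081  0.163]
tab_left_top 0.64 [360.0, 72.7] [ 0.536 -0.003  0.175]
tab_right_top 0.67 [350.9, 258.4] [ 0.565 -0.215  0.173]
[ 1.297e+02 -5.000e-01  1.100e+00  2.000e-01 -1.000e-01 -1.000e-01]
```

View pics/w1.png

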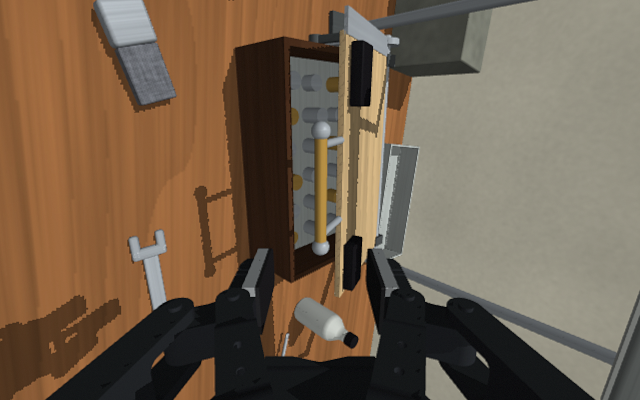

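The wrist view shows the bar centred at (321,189), against a prediction of (320,190). That's good enough to go in and grip.

>>> move_arm(rows=[[[15,0,1,0,0,0,-0.1],[30,0,1,0,0,0,-0.1],[45,-0.5,1,0,0,0,-0.1],[60,-0.5,1,0,0,0,-0.1],[75,-0.5,1,0,0,0,-0.1],[90,-0.5,1,0,0,0,-0.1],[105,-0.5,1,0,0,0,-0.1],[118,-0.5,1,0,0,0,-0.1],[126,-0.5,1,0,0,0,-0.1],[130,-0.5,1,0,0,0,-0.1]]])

```text
clock: 4.55
tool_pos: [0.5039, -0.1191, 0.1678]
ee_rot: [0.634, 0.314, -0.227, 0.67]
ft_force: [-0.2, 0.0, 0.2]
opening: 0.0468
```

>>> move_arm(rows=[[[0,0,0,0,0,0,0.3],[0,0,0,0,0,0,0.6],[0,0,0,0,0,0,0.8],[0,0,0,0,0,0,1],[0,0,0,0,0,0,1],[0,0,0,0,0,0,1],[0,0,0,0,0,0,1],[0,0,0,0,0,0,1],[0,0,0,0,0,0,1],[0,0,0,0,0,0,1]]], force=40)

```text
clock: 5.55
tool_pos: [0.5037, -0.1186, 0.1682]
ee_rot: [0.633, 0.314, -0.226, 0.67]
ft_force: [0.1, 0.3, -0.1]
opening: 0.0002
```

```bash
python3 - <<'E'
from h import *
p,R=cur();s=ctrl.sense();print(s['clock'],p,s['joints'],s['opening'],s['ft_force'],s['ft_torque'])
g=p-R[:,0]*.019;print('grasp',g,'H',handle(.35))
f=imaging.grab_frame('wrist');cv2.imwrite('pics/w2.png',cv2.resize(f['frame'][:,:,::-1],(480,300)))
# raise arc, constant lean 45
h,x,y=scene();
q0=np.arctan2((g-h)[2],-(g-h)@x);r0=np.hypot((g-h)[2],(g-h)@x);print('q0 r0',q0,r0)
Rt=R
def P(q): return handle(q)+ (g-handle(.35)) + R[:,0]*.019
print('arc from .35')
for q in np.linspace(.35,1.15,21)[1:]: print(round(q,3),rel(handle(q)-handle(.35)+p,R,p,R)[:3])
E
```

```text
5.55 [ 0.50366741 -0.11857446  0.16824386] [-0.51877561 -0.17105085 -0.88542416  0.18591559  0.44433615  1.07371278] 0.00017979253207067768 [ 0.10275957  0.29972311 -0.09933996] [-0.09508326  0.61413099  0.03792668]
grasp [ 0.49036061 -0.12038183  0.18168494] H [ 0.49056422 -0.11944685  0.18215201]
q0 r0 0.3475523356774716 0.22514825885928166
arc from .35
0.39 [-3.6  8.2  0. ]
0.43 [-6.9 16.6  0. ]
0.47 [-9.9 25.1  0. ]
0.51 [-12.5  33.7   0. ]
0.55 [-14.8  42.4   0. ]
0.59 [-16.7  51.2   0. ]
0.63 [-18.3  60.1   0. ]
0.67 [-19.5  69.    0. ]
0.71 [-20.4  77.9   0. ]
0.75 [-20.9  86.9   0. ]
0.79 [-21.   95.9   0. ]
0.83 [-20.8 104.9   0. ]
0.87 [-20.2 113.9   0. ]
0.91 [-19.3 122.9   0. ]
0.95 [-1.800e+01  1.318e+02  1.000e-01]
0.99 [-1.640e+01  1.406e+02  1.000e-01]
1.03 [-1.440e+01  1.494e+02  1.000e-01]
1.07 [-1.200e+01  1.581e+02  1.000e-01]
1.11 [-9.300e+00  1.667e+02  1.000e-01]
1.15 [-6.300e+00  1.751e+02  1.000e-01]
```

View pics/w2.png

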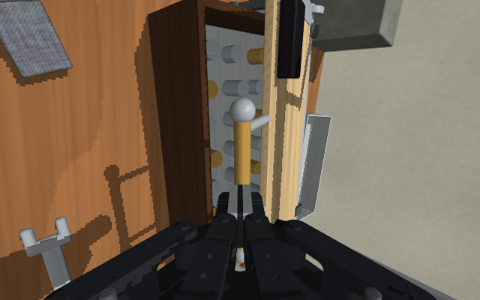

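The jaws closed fully, so the bar is still ahead of the fingertips. I'll measure its depth from this picture.

```bash
python3 - <<'E'
from h import *
f=imaging.grab_frame('wrist')
print('tips px', [ (lambda c:(f['intrinsics']@c/c[2])[:2].round(1).tolist()+[c[2]])(f['R']@q+f['t']) for q in (cur()[0],cur()[0]-cur()[1][:,0]*.019)])
for v in range(165,245,10):
    print(v,[(u,round(float(f['depth'][v,u]),3)) for u in (312,317,321,325,330)],world(f,(322,v)).round(4))
print('ball',world(f,(322,146)).round(4))
print(handle(.35)-scene()[2]*-.0, handle(.35)+scene()[2]*.055)
for n in('top','side'):
    f=imaging.grab_frame(n)
    for q in(.3,.35): 
        c=f['R']@handle(q)+f['t'];print(n,q,(f['intrinsics']@c/c[2])[:2].round(1))
    cv2.imwrite(f'pics/{n}c.png',f['frame'][:,:,::-1])
E
```

```text
tips px [[321.3, 236.3, np.float64(0.19254277486940688)], [321.5, 250.1, np.float64(0.17444525478163544)]]
165 [(312, 0.16), (317, 0.155), (321, 0.155), (325, 0.155), (330, 0.156)] [ 0.4812 -0.0718  0.1844]
175 [(312, 0.16), (317, 0.157), (321, 0.157), (325, 0.155), (330, 0.158)] [ 0.4816 -0.0769  0.1847]
185 [(312, 0.162), (317, 0.158), (321, 0.158), (325, 0.157), (330, 0.159)] [ 0.4812 -0.0818  0.1858]
195 [(312, 0.164), (317, 0.16), (321, 0.16), (325, 0.16), (330, 0.161)] [ 0.4823 -0.0872  0.1854]
205 [(312, 0.164), (317, 0.161), (321, 0.161), (325, 0.162), (330, 0.162)] [ 0.4824 -0.0924  0.186 ]
215 [(312, 0.166), (317, 0.164), (321, 0.163), (325, 0.164), (330, 0.164)] [ 0.4841 -0.0981  0.1852]
225 [(312, 0.168), (317, 0.165), (321, 0.164), (325, 0.165), (330, 0.167)] [ 0.4837 -0.1033  0.1862]
235 [(312, 0.171), (317, 0.166), (321, 0.166), (325, 0.166), (330, 0.168)] [ 0.4859 -0.1096  0.1849]
ball [ 0.4767 -0.0622  0.1875]
[ 0.49056422 -0.11944685  0.18215201] [ 0.48316176 -0.06494728  0.18215201]
top 0.3 [355.4 212.7]
top 0.35 [355.6 211.4]
side 0.3 [345.3 180.9]
side 0.35 [344.6 178. ]
```

```bash
python3 - <<'E'
from h import *
f=imaging.grab_frame('wrist');s=ctrl.sense();print(s['opening'],s['clock'])
cv2.imwrite('pics/w3.png',cv2.resize(f['frame'][200:400,200:440,::-1],(720,600),interpolation=cv2.INTER_CUBIC))
d=f['depth']
for v in range(240,360,8): print(v,[round(float(d[v,u]),3) for u in range(290,356,5)])
E
```

```text
-5.2848657173152776e-05 5.8
240 [0.359, 0.364, 0.368, 0.359, 0.351, 0.168, 0.167, 0.167, 0.169, 0.418, 0.425, 0.434, 0.224, 0.221]
248 [0.324, 0.366, 0.371, 0.378, 0.149, 0.15, 0.15, 0.15, 0.15, 0.405, 0.4, 0.402, 0.225, 0.224]
256 [0.326, 0.369, 0.15, 0.151, 0.143, 0.142, 0.142, 0.144, 0.142, 0.152, 0.151, 0.39, 0.227, 0.225]
264 [0.366, 0.143, 0.143, 0.137, 0.135, 0.137, 0.136, 0.135, 0.136, 0.144, 0.144, 0.143, 0.228, 0.227]
272 [0.137, 0.137, 0.138, 0.129, 0.13, 0.13, 0.13, 0.128, 0.129, 0.129, 0.138, 0.137, 0.138, 0.229]
280 [0.131, 0.13, 0.131, 0.124, 0.124, 0.123, 0.123, 0.124, 0.124, 0.124, 0.131, 0.132, 0.13, 0.232]
288 [0.116, 0.113, 0.114, 0.115, 0.115, 0.122, 0.121, 0.12, 0.115, 0.113, 0.113, 0.114, 0.115, 0.235]
296 [0.111, 0.111, 0.111, 0.11, 0.111, 0.121, 0.122, 0.112, 0.111, 0.111, 0.11, 0.111, 0.113, 0.111]
304 [0.106, 0.106, 0.106, 0.107, 0.106, 0.114, 0.123, 0.114, 0.106, 0.106, 0.106, 0.107, 0.107, 0.107]
312 [0.104, 0.103, 0.103, 0.103, 0.103, 0.116, 0.124, 0.113, 0.103, 0.102, 0.104, 0.102, 0.102, 0.103]
320 [0.091, 0.092, 0.092, 0.092, 0.102, 0.116, 0.126, 0.115, 0.099, 0.091, 0.092, 0.091, 0.092, 0.092]
328 [0.088, 0.089, 0.088, 0.089, 0.113, 0.118, 0.127, 0.115, 0.099, 0.087, 0.088, 0.088, 0.089, 0.089]
336 [0.086, 0.085, 0.085, 0.09, 0.0, 0.118, 0.185, 0.115, 0.114, 0.087, 0.085, 0.086, 0.085, 0.085]
344 [0.081, 0.083, 0.083, 0.09, 0.116, 0.186, 0.184, 0.117, 0.114, 0.088, 0.081, 0.082, 0.083, 0.083]
352 [0.079, 0.079, 0.08, 0.091, 0.111, 0.469, 0.516, 0.527, 0.111, 0.088, 0.08, 0.08, 0.08, 0.08]
```

View pics/w3.png

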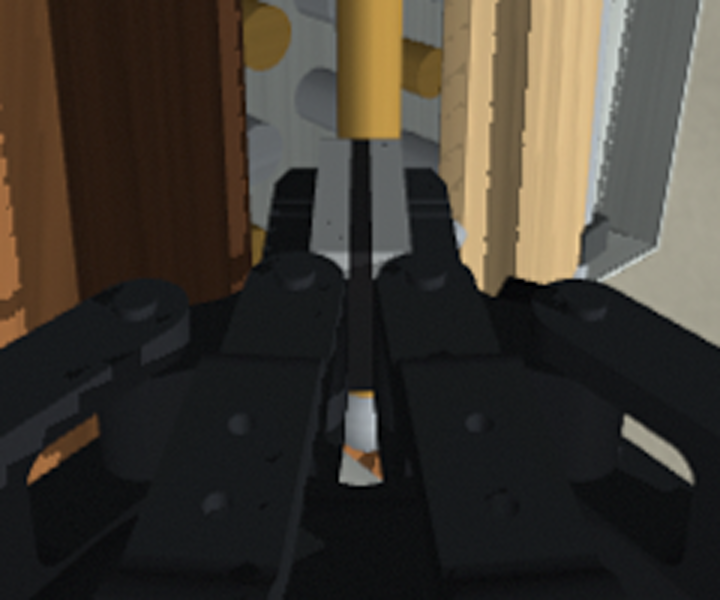

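```bash
python3 - <<'E'
from h import *
f=imaging.grab_frame('wrist');p,R=cur()
for uv in [(316,248),(325,248),(320,256),(320,264),(320,272),(312,256),(320,280),(322,238)]:
    w=world(f,uv); print(uv,w.round(4),'tool mm',(R.T@(w-p)*1e3).round(1))
print('cam', R.T@(-f['R'].T@f['t']-p), (f['R']@R).round(2).tolist())
print('bar center in tool',(R.T@(handle(.35)-p)*1e3).round(1))
E
```

```text
(316, 248) [ 0.4722 -0.1112  0.1943] tool mm [-39.8  -2.9 -11.6]
(325, 248) [ 0.4742 -0.1102  0.1984] tool mm [-41.2   1.5 -12.3]
(320, 256) [ 0.4666 -0.1112  0.2026] tool mm [-49.6  -1.  -12.3]
(320, 264) [ 0.4633 -0.113   0.2062] tool mm [-54.5  -1.  -11. ]
(320, 272) [ 0.4575 -0.113   0.2119] tool mm [-62.7  -1.  -11.8]
(312, 256) [ 0.4641 -0.1115  0.2   ] tool mm [-49.5  -4.6 -12.3]
(320, 280) [ 0.4532 -0.1136  0.2162] tool mm [-68.8  -1.  -11.7]
(322, 238) [ 0.4851 -0.1109  0.1859] tool mm [-24.8   0.1 -10.1]
cam [-0.1768935  -0.00119557 -0.07893897] [[-0.0, 1.0, 0.0], [-0.3, -0.0, 0.95], [0.95, 0.0, 0.3]]
bar center in tool [-19.1   0.5  -0.9]
```

Both the picture and the depth put the real fingertips about 40 mm short of the reported TCP, in front of the bar. I'll open, go 40 mm deeper, and check before closing.

>>> move_arm(rows=[[[0,0,0,0,0,0,-0.1],[0,0,0,0,0,0,-0.1],[0,0,0,0,0,0,-0.1],[0,0,0,0,0,0,-0.1],[4,0,0,0,0,0,-0.1],[8,0,0,0,0,0,-0.1],[12,0,0,0,0,0,-0.1],[16,0,0,0,0,0,-0.1],[20,0,0,0,0,0,-0.1],[22,0,0,0,0,0,-0.1]]])

```text
clock: 6.85
tool_pos: [0.5192, -0.1163, 0.1522]
ee_rot: [0.633, 0.314, -0.226, 0.67]
ft_force: [0.0, -0.0, -0.1]
opening: 0.0471
```

```bash
python3 - <<'E'
from h import *
f=imaging.grab_frame('wrist');p,R=cur();s=ctrl.sense();print(p,s['clock'],s['opening'],s['ft_force'])
cv2.imwrite('pics/w4.png',cv2.resize(f['frame'][100:400,120:520,::-1],(640,480)))
v,u=np.nonzero(f['depth']>0);c=cloud(f,f['depth']>0);t=(c-p)@R*1e3
for lo,hi in((10,45),(-45,-10)):
    m=(abs(t[:,2])<16)&(t[:,1]>lo)&(t[:,1]<hi)&(t[:,0]>-80)&(t[:,0]<40)
    print(lo,m.sum(),np.percentile(t[m],[2,50,98],axis=0).round(1).tolist())
print('bar',(R.T@(handle(.35)-p)*1e3).round(1))
E
```

```text
[ 0.51927141 -0.1163211   0.1521156 ] 6.9 0.04707784880881394 [ 0.36850574 -0.33204743 -0.52148132]
10 3275 [[-78.6, 19.3, -14.4], [-51.6, 24.7, -7.3], [35.5, 40.8, 14.0]]
-45 2492 [[-79.1, -41.8, -13.3], [-59.7, -27.5, -7.8], [39.6, -24.5, 11.9]]
bar [-41.7   0.8  -0.8]
```

View pics/w4.png

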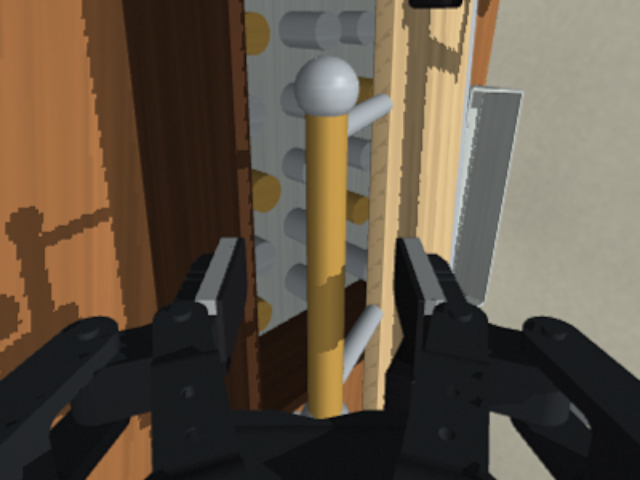

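The open fingers now straddle the bar, with the tips level with it. I'll go another 19 mm and close.

>>> move_arm(rows=[[[5,0.5,0,0,0,0,-0.1],[10,0.8,0,0,0,0,-0.1],[15,0.8,0,0,0,0,-0.1],[19,0.8,0,0,0,0,-0.1],[19,0.8,0,0,0,0,0.3],[19,0.8,0,0,0,0,0.7],[19,0.8,0,0,0,0,1],[19,0.8,0,0,0,0,1],[19,0.8,0,0,0,0,1],[19,0.8,0,0,0,0,1]]], force=40)

```text
clock: 7.9
tool_pos: [0.5331, -0.1145, 0.1401]
ee_rot: [0.633, 0.314, -0.226, 0.67]
ft_force: [1.4, 2.4, 1.9]
opening: 0.0107
```

```bash
python3 - <<'E'
from h import *
p,R=cur();s=ctrl.sense();print(s['clock'],s['joints'],s['opening'],s['ft_force'],s['ft_torque'])
f=imaging.grab_frame('wrist');d=f['depth']
for v in range(205,300,10): print(v,[round(float(d[v,u]),3) for u in range(290,356,5)])
for v in (300,310): print((R.T@(world(f,(321,v))-p)*1e3).round(1))
E
```

```text
7.9 [-0.46402775 -0.07683132 -0.91338933  0.0439181   0.41025366  1.12049697] 0.010655840017988567 [1.44713913 2.43694506 1.88049915] [0.18724043 0.37600424 0.22998075]
205 [0.307, 0.309, 0.305, 0.123, 0.121, 0.119, 0.118, 0.118, 0.119, 0.34, 0.332, 0.329, 0.335, 0.173]
215 [0.311, 0.314, 0.307, 0.125, 0.121, 0.121, 0.12, 0.12, 0.121, 0.362, 0.368, 0.375, 0.382, 0.174]
225 [0.269, 0.317, 0.324, 0.127, 0.122, 0.123, 0.12, 0.123, 0.122, 0.361, 0.371, 0.379, 0.388, 0.177]
235 [0.317, 0.323, 0.326, 0.332, 0.123, 0.123, 0.122, 0.122, 0.124, 0.349, 0.347, 0.349, 0.357, 0.179]
245 [0.319, 0.323, 0.318, 0.316, 0.125, 0.124, 0.123, 0.125, 0.125, 0.374, 0.349, 0.354, 0.182, 0.18]
255 [0.322, 0.143, 0.143, 0.144, 0.126, 0.125, 0.124, 0.125, 0.126, 0.144, 0.143, 0.143, 0.183, 0.182]
265 [0.142, 0.135, 0.134, 0.134, 0.129, 0.126, 0.126, 0.125, 0.127, 0.135, 0.135, 0.135, 0.144, 0.143]
275 [0.135, 0.126, 0.127, 0.126, 0.129, 0.128, 0.126, 0.128, 0.13, 0.126, 0.127, 0.126, 0.134, 0.135]
285 [0.118, 0.121, 0.121, 0.121, 0.131, 0.129, 0.13, 0.13, 0.131, 0.121, 0.12, 0.117, 0.118, 0.114]
295 [0.111, 0.111, 0.12, 0.122, 0.132, 0.131, 0.13, 0.13, 0.132, 0.122, 0.112, 0.112, 0.112, 0.112]
[-64.3  -0.5   0.9]
[-65.1  -0.5   5.3]
```

Gripped: opening 10.7 mm. Now I'll raise it along the arc.

>>> move_arm(rows=[[[-3.6,8.2,0,0,0,0,1],[-6.9,16.6,0,0,0,0,1],[-9.9,25.1,0,0,0,0,1],[-12.5,33.7,0,0,0,0,1],[-14.8,42.4,0,0,0,0,1],[-16.7,51.2,0,0,0,0,1],[-18.3,60.1,0,0,0,0,1],[-19.5,69,0,0,0,0,1],[-20.4,77.9,0,0,0,0,1],[-20.9,86.9,0,0,0,0,1]]])

```text
clock: 8.95
tool_pos: [0.5796, -0.1082, 0.2165]
ee_rot: [0.633, 0.314, -0.226, 0.67]
ft_force: [1.0, -1.3, -4.7]
opening: 0.0106
```

```bash
python3 - <<'E'
from h import *
p,R=cur();s=ctrl.sense();print(s['clock'],s['joints'],s['opening'],s['ft_force'],s['ft_torque'])
g=p-R[:,0]*.0595;h,x,y=scene();print('q',np.arctan2((g-h)[2],-(g-h)@x),np.hypot((g-h)[2],(g-h)@x),'y',(g-h)@y)
E
```

```text
8.95 [-0.39171702 -0.11367095 -0.70680923  0.26534753  0.36314367  1.18017192] 0.010566634781426781 [ 1.00020942 -1.31831014 -4.72486699] [-0.25833315  1.33286392 -0.08195398]
q 0.7537528345472552 0.22447734723395543 y -0.0008366681303034092
```

>>> move_arm(rows=[[[-0.1,9,0,0,0,0,1],[0.1,18,0,0,0,0,1],[0.7,27,0,0,0,0,1],[1.6,36,0,0,0,0,1],[2.9,44.9,0,0,0,0,1],[4.5,53.7,0,0,0,0,1],[6.5,62.5,0,0,0,0,1],[8.9,71.2,0,0,0,0,1],[11.6,79.8,0,0,0,0,1],[14.6,88.2,0,0,0,0,1]]])

```text
clock: 9.95
tool_pos: [0.651, -0.0982, 0.2675]
ee_rot: [0.633, 0.315, -0.227, 0.67]
ft_force: [-25.6, -3.8, 1.1]
opening: 0.0107
```

```bash
python3 - <<'E'
from h import *
p,R=cur();s=ctrl.sense();print(s['clock'],s['joints'],s['opening'],s['ft_force'],s['ft_torque'])
g=p-R[:,0]*.0595;h,x,y=scene();print('q',np.arctan2((g-h)[2],-(g-h)@x),np.hypot((g-h)[2],(g-h)@x),'y',(g-h)@y)
f=imaging.grab_frame('side');cv2.imwrite('pics/s2.png',cv2.resize(f['frame'][90:250,220:400,::-1],(720,640))[:600])
for r in spotter.masks_of('side','pawl_tip')[:2]+spotter.masks_of('side','lid')[:1]:
    c=cloud(f,r['region']);print(round(r['p'],2),r['pixel'],len(c),[((a-h)@x).round(3) for a in np.percentile(c,[5,50,95],axis=0)],c[:,2].min(),c[:,2].max())
E
```

```text
9.95 [-0.30705337 -0.04569051 -0.50780414  0.376156    0.30695331  1.24742951] 0.01071804458493068 [-25.60462386  -3.84547223   1.10626045] [-5.91743113e-01  3.93483969e+00  1.65452007e-03]
q 1.1504773645871043 0.22421711880457015 y -0.0005689875191222556
0.69 [286.4, 167.9] 1124 [np.float64(-0.106), np.float64(-0.047), np.float64(0.011)] 0.0008522496290101897 0.3206385658281382
```

View pics/s2.png

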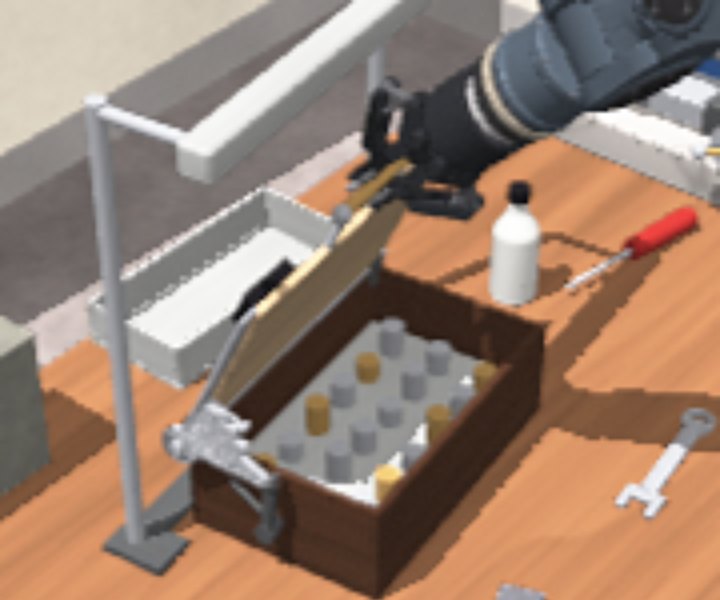

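Raised to about 1.15 rad. The side view shows the lid steep, well clear under the lamp, and the pawl near (265,500) in the crop. I want to explain the 25 N and check the true lid angle and the pawl before lowering.

```bash
python3 - <<'E'
from h import *
s=ctrl.sense();print(s['clock'],s['ft_force'],s['ft_torque'])
h,x,y=scene()
ims=[]
for n in('side','top'):
    f=imaging.grab_frame(n)
    c=cloud(f,f['depth']>0)-h; a=np.c_[c@x,c@y,c[:,2]]
    # underside/front face of lid board: plane fit within a box
    rr=np.hypot(a[:,0],a[:,2]);qq=np.arctan2(a[:,2],-a[:,0])
    m=(rr>.06)&(rr<.165)&(a[:,1]>-.14)&(a[:,1]<.14)&(qq>.9)&(qq<1.4)
    print(n,m.sum(),'q hist',np.histogram(qq[m],bins=np.arange(.9,1.42,.05)))
    b=a[m]; 
    if len(b)>50:
        for _ in range(5):
            A=np.c_[b[:,0],np.ones(len(b))];k,*_=np.linalg.lstsq(np.c_[b[:,2],np.ones(len(b))],b[:,0],rcond=None);res=b[:,0]-k[0]*b[:,2]-k[1];b=b[abs(res)<max(.003,2*res.std())]
        print('lid angle',np.arctan2(1,-k[0]),k[1],len(b))
    for r in spotter.masks_of(n,'pawl')[:3]:
        cc=cloud(f,r['region'])-h;print('pawl',round(r['p'],2),r['pixel'],len(cc),np.percentile(np.c_[cc@x,cc@y,cc[:,2]],[5,50,95],axis=0).round(3).tolist())
    if n=='side': ims.append(cv2.resize(f['frame'][190:240,250:310,::-1],(720,600),interpolation=cv2.INTER_CUBIC))
cv2.imwrite('pics/s3.png',ims[0])
print(ctrl.sense()['ft_force'])
E
```

```text
10.1 [-15.09028312  -2.97392142   2.66323944] [-0.35242121  2.17601178 -0.00954549]
side 337 q hist (array([  0,   0,   0,   0, 326,   4,   3,   4,   0,   0]), array([0.9 , 0.95, 1.  , 1.05, 1.1 , 1.15, 1.2 , 1.25, 1.3 , 1.35, 1.4 ]))
lid angle 1.140631956787182 -0.0005967085108049987 330
pawl 0.43 [195.2, 287.8] 420 [[-0.021, 0.495, -0.097], [0.008, 0.531, -0.077], [0.042, 0.559, -0.059]]
pawl 0.33 [200.3, 318.6] 1254 [[-0.133, 0.585, -0.101], [-0.09, 0.628, -0.052], [-0.056, 0.665, -0.014]]
top 94 q hist (array([ 0,  0,  0,  0,  0, 94,  0,  0,  0,  0]), array([0.9 , 0.95, 1.  , 1.05, 1.1 , 1.15, 1.2 , 1.25, 1.3 , 1.35, 1.4 ]))
lid angle 1.1785770562303177 -0.0004918922538859681 94
[-13.56185437  -1.69067909   2.40520956]
```

View pics/s3.png

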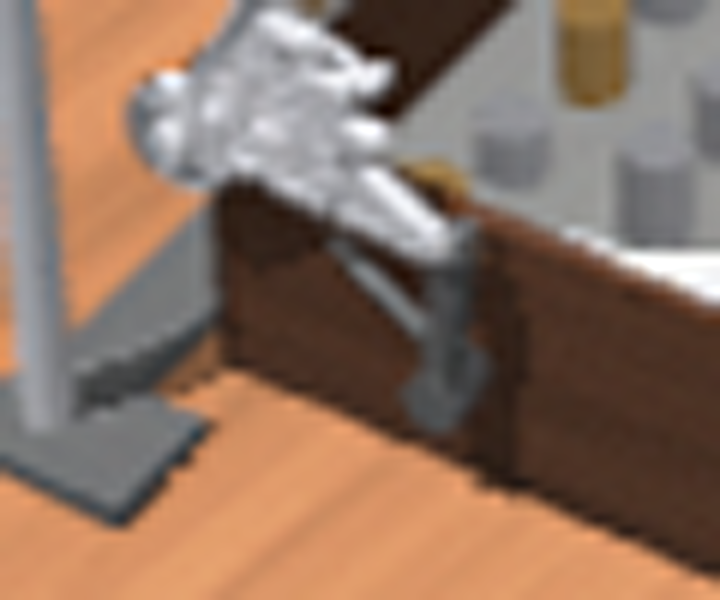

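The pawl is only just being kicked by the last quadrant tooth and isn't thrown yet. I'll raise a little more, slowly, staying below the 1.26 stop.

>>> move_arm(rows=[[[0.3,0.8,0,0,0,0,1],[0.7,1.7,0,0,0,0,1],[1,2.5,0,0,0,0,1],[1.4,3.4,0,0,0,0,1],[1.7,4.2,0,0,0,0,1],[2,5,0,0,0,0,1],[2.4,5.8,0,0,0,0,1],[2.7,6.6,0,0,0,0,1],[3,7.5,0,0,0,0,1],[3.4,8.3,0,0,0,0,1]]])

```text
clock: 11.3
tool_pos: [0.6546, -0.0975, 0.2685]
ee_rot: [0.633, 0.316, -0.229, 0.668]
ft_force: [-52.1, -5.3, 18.2]
opening: 0.0105
```

```bash
python3 - <<'E'
from h import *
s=ctrl.sense();print(s['clock'],s['ft_force'],s['ft_torque'])
p,R=cur();g=p-R[:,0]*.0595;h,x,y=scene();print('q',np.arctan2((g-h)[2],-(g-h)@x),np.hypot((g-h)[2],(g-h)@x),'y',(g-h)@y)
f=imaging.grab_frame('side')
c=cloud(f,f['depth']>0)-h; a=np.c_[c@x,c@y,c[:,2]]
rr=np.hypot(a[:,0],a[:,2]);qq=np.arctan2(a[:,2],-a[:,0])
m=(rr>.06)&(rr<.165)&(abs(a[:,1])<.13)&(qq>.9)&(qq<1.4);print(np.median(qq[m]))
# pawl: points left of the case
m=(a[:,1]>.15)&(a[:,1]<.19)&(a[:,2]<-.0)&(a[:,2]>-.1)&(a[:,0]<-.0)&(a[:,0]>-.2)
b=a[m];
for z in np.arange(-.08,0,.01): 
    k=b[(b[:,2]>=z)&(b[:,2]<z+.01)]; print(round(z+.105,3),len(k),k[:,:2].min(0).round(3) if len(k) else '',k[:,:2].max(0).round(3) if len(k) else '')
cv2.imwrite('pics/s4.png',cv2.resize(f['frame'][180:240,240:312,::-1],(720,600),interpolation=cv2.INTER_CUBIC))
E
```

```text
11.3 [-52.13570268  -5.266202    18.18975769] [-0.56270684  5.55927226  0.3761085 ]
q 1.168760515099612 0.2237583090641363 y -0.00033860099869030373
1.1557879527321022
0.025 28 [-0.182  0.15 ] [-0.005  0.154]
0.035 28 [-0.181  0.15 ] [-0.006  0.173]
0.045 47 [-0.185  0.15 ] [-0.007  0.174]
0.055 33 [-0.177  0.15 ] [-0.012  0.173]
0.065 42 [-0.185  0.15 ] [-0.012  0.174]
0.075 36 [-0.177  0.15 ] [-0.016  0.174]
0.085 25 [-0.18  0.15] [-0.001  0.173]
0.095 35 [-0.165  0.15 ] [-0.     0.175]
```

View pics/s4.png

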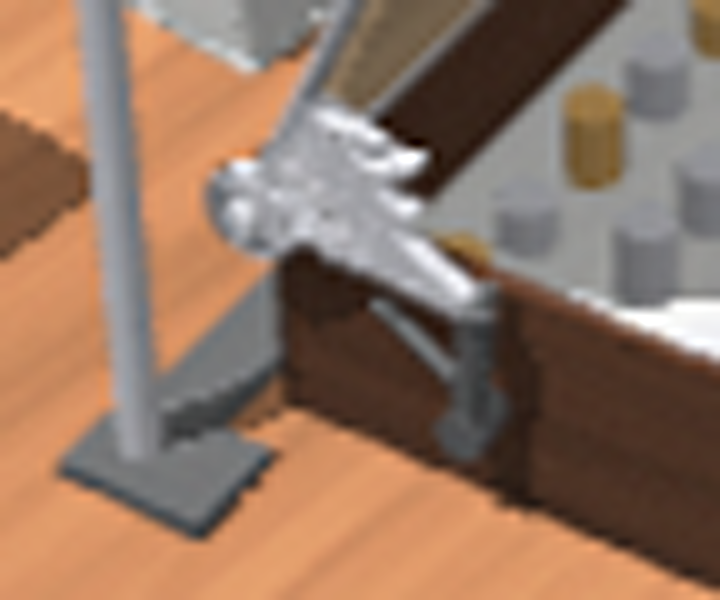

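Force rose to 52 N with little motion. Before pushing further, I'll work out the pawl's real lean by intersecting its pixels with the case-side plane, and check for contact near the lamp.

```bash
python3 - <<'E'
from h import *
h,x,y=scene();f=imaging.grab_frame('side');K=f['intrinsics'];C=-f['R'].T@f['t']
print(ctrl.sense()['ft_force'])
def onplane(uv,Y):
    d=f['R'].T@np.linalg.inv(K)@[uv[0],uv[1],1]; t=(Y-(C-h)@y)/(d@y); w=C+t*d-h; return np.array([w@x,w[2]+.105]).round(4)
def px(X,Y,Z): 
    c=f['R']@(h+x*X+y*Y+np.array([0,0,Z-.105]))+f['t']; return (K@c/c[2])[:2].round(1)
for nm,uv in dict(base=(287,223.5),tip=(288.5,209),quadfront=(287.5,210),quadhub=(263.5,200.5)).items(): print(nm,[onplane(uv,Y) for Y in(.16,.17)])
b=onplane((287,223),.165)
for a in(0,.2,.65): print('lean',a,px(b[0]-.062*np.sin(a),.165,b[1]),px(b[0]-.062*np.sin(a),.165,b[1]+.062*np.cos(a)))
# anything close to the lamp bar
for n in('side','top'):
    f=imaging.grab_frame(n);c=cloud(f,f['depth']>0)-h;a=np.c_[c@x,c@y,c[:,2]+.105]
    lo=np.array([-.085,-.22,.418]);hi=np.array([-.053,.22,.45]);dist=np.linalg.norm(np.maximum(np.maximum(lo-a,a-hi),0),axis=1)
    m=(dist>.008)&(dist<.06)&(abs(a[:,1])<.18)&(a[:,0]<.0);print(n,m.sum(),np.sort(dist[m])[:5],a[m][np.argsort(dist[m])[:6]].round(3).tolist())
    m=(a[:,2]>.25)&(abs(a[:,1])<.15)&(a[:,0]<.0)&(dist>.02);print('arm/handle top z by x',[(round(X,2),a[m&(abs(a[:,0]-X)<.01)][:,2].max().round(3)) for X in np.arange(-.2,0,.02) if (m&(abs(a[:,0]-X)<.01)).any()])
E
```

```text
[-49.86023133  -5.09403044  15.47282988]
base [array([-0.0831,  0.0381]), array([-0.09  ,  0.0497])]
tip [array([-0.091 ,  0.1086]), array([-0.0979,  0.1195])]
quadfront [array([-0.0869,  0.1021]), array([-0.0938,  0.1131])]
quadhub [array([0.0111, 0.0991]), array([0.0032, 0.1101])]
lean 0 [287. 223.] [286.6 209.5]
lean 0.2 [290.  224.3] [289.7 211. ]
lean 0.65 [296.3 227. ] [296.1 216.3]
side 189 [0.00836857 0.0085167  0.00858066 0.00860256 0.00890419] [[-0.081, 0.155, 0.458], [-0.062, -0.106, 0.459], [-0.078, 0.176, 0.459], [-0.075, 0.172, 0.459], [-0.079, 0.125, 0.459], [-0.09, 0.014, 0.406]]
arm/handle top z by x [(np.float64(-0.2), np.float64(0.493)), (np.float64(-0.18), np.float64(0.473)), (np.float64(-0.16), np.float64(0.442)), (np.float64(-0.14), np.float64(0.428)), (np.float64(-0.12), np.float64(0.408)), (np.float64(-0.1), np.float64(0.403)), (np.float64(-0.08), np.float64(0.398)), (np.float64(-0.06), np.float64(0.318)), (np.float64(-0.04), np.float64(0.272))]
top 306 [0.00800329 0.00825551 0.00864959 0.00899558 0.00911733] [[-0.063, 0.09, 0.458], [-0.071, 0.116, 0.458], [-0.079, 0.065, 0.459], [-0.063, -0.073, 0.459], [-0.066, -0.017, 0.459], [-0.091, 0.007, 0.407]]
arm/handle top z by x [(np.float64(-0.2), np.float64(0.492)), (np.float64(-0.18), np.float64(0.473)), (np.float64(-0.16), np.float64(0.445)), (np.float64(-0.14), np.float64(0.43)), (np.float64(-0.12), np.float64(0.409)), (np.float64(-0.1), np.float64(0.403)), (np.float64(-0.08), np.float64(0.391)), (np.float64(-0.06), np.float64(0.32))]
```

```bash
python3 - <<'E'
from h import *
h,x,y=scene()
a=cv2.imread('pics/side.png');f=imaging.grab_frame('side');b=f['frame'][:,:,::-1]
cr=lambda i:cv2.resize(i[185:240,255:305],(400,440),interpolation=cv2.INTER_CUBIC)
cv2.imwrite('pics/cmp.png',np.hstack([cr(a),cr(b)]))
for n in('side','top','wrist'):
    f=imaging.grab_frame(n)
    c=cloud(f,f['depth']>0)-h; q=np.c_[c@x,c@y,c[:,2]]
    rr=np.hypot(q[:,0],q[:,2]);qq=np.arctan2(q[:,2],-q[:,0])
    m=(rr>.03)&(rr<.165)&(abs(q[:,1])<.14)&(qq>.8)&(qq<1.45);d=q[m]
    if len(d)<40: print(n,len(d));continue
    for _ in range(6):
        mu=d.mean(0);n_=np.linalg.svd(d-mu,full_matrices=False)[2][2];e=(d-mu)@n_;d=d[abs(e)<max(.0025,2*e.std())]
    n_=n_*np.sign(n_[2]);print(n,len(d),'normal',n_.round(3),'q',np.arctan2(n_[0],n_[2]).round(3),'offset mm',(mu@n_*1e3).round(1),'rms',(e.std()*1e3).round(2))
print(ctrl.sense()['ft_force'])
E
```

```text
side 478 normal [0.917 0.    0.398] q 1.162 offset mm -0.7 rms 0.62
top 37
wrist 8834 normal [ 0.917 -0.002  0.399] q 1.161 offset mm -3.7 rms 0.12
[-49.91040686  -4.80038056  16.39839795]
```

View pics/cmp.png

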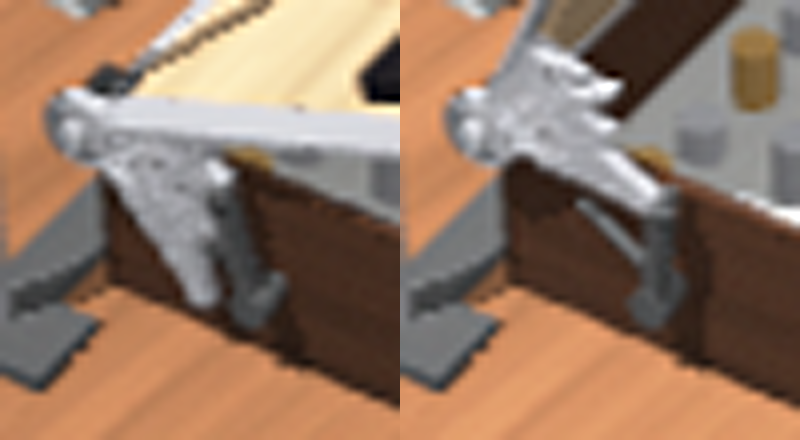

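Initially the pawl (left crop, tip at (225,180)) leans back. Now (right crop, tip at (665,195)) it's just past upright with the quadrant's long arm bearing on it, and the lid is at 1.16 rad by plane fit. I'll ease back slightly to unload and check for a jam. The notches are far below, so this is safe.

>>> move_arm(rows=[[[-1,-2,0,0,0,0,1],[-2,-4,0,0,0,0,1],[-3,-6,0,0,0,0,1],[-4,-8,0,0,0,0,1],[-5,-10,0,0,0,0,1],[-6,-12,0,0,0,0,1],[-7,-14,0,0,0,0,1],[-8,-16,0,0,0,0,1],[-9,-18,0,0,0,0,1],[-10,-19,0,0,0,0,1]]])

```text
clock: 12.7
tool_pos: [0.6383, -0.1001, 0.2619]
ee_rot: [0.633, 0.316, -0.228, 0.669]
ft_force: [12.5, -2.9, -21.7]
opening: 0.0107
```

```bash
cat >> h.py <<'E'
def lidq(n='wrist'):
    h,x,y=scene();f=imaging.grab_frame(n);c=cloud(f,f['depth']>0)-h;q=np.c_[c@x,c@y,c[:,2]]
    rr=np.hypot(q[:,0],q[:,2]);qq=np.arctan2(q[:,2],-q[:,0]);g=hq()
    d=q[(rr>.03)&(rr<.165)&(abs(q[:,1])<.14)&(abs(qq-g)<.25)]
    if len(d)<40: return None
    for _ in range(6):
        mu=d.mean(0);n_=np.linalg.svd(d-mu,full_matrices=False)[2][2];e=(d-mu)@n_;d=d[abs(e)<max(.0025,2*e.std())]
    n_=n_*np.sign(n_[2]);return round(np.arctan2(n_[0],n_[2]),3),round(mu@n_*1e3,1),len(d)
def hq(off=.0595):
    p,R=cur();g=p-R[:,0]*off;h,x,y=scene();return np.arctan2((g-h)[2],-(g-h)@x)
def st():
    s=ctrl.sense();F=np.array(s['ft_force']);p,R=cur();g=p-R[:,0]*.0595;h,x,y=scene()
    print('t',s['clock'],'F',F.round(1),'Ftool',(R.T@F).round(1),'T',np.round(s['ft_torque'],2),'open',round(s['opening'],4),'hq',hq().round(3),'r',np.hypot((g-h)[2],(g-h)@x).round(4),'j',np.round(s['joints'],2))
def pawlpx(name):
    f=imaging.grab_frame('side');cv2.imwrite(name,cv2.resize(f['frame'][185:240,255:305,::-1],(400,440),interpolation=cv2.INTER_CUBIC));return f
E
python3 - <<'E'
from h import *
st();print(lidq());f=pawlpx('pics/p5.png');st()
# dark pawl pixels per row
g=cv2.cvtColor(f['frame'],cv2.COLOR_RGB2HSV)[200:232,278:304]
for nm in ['pics/side.png']:
    i=cv2.cvtColor(cv2.imread(nm),cv2.COLOR_BGR2HSV)[200:232,278:304]
for v in range(0,32,3): print(200+v,'init',[278+u for u in range(26) if i[v,u,1]<90 and 40<i[v,u,2]<140],'now',[278+u for u in range(26) if g[v,u,1]<90 and 40<g[v,u,2]<140])
E
```

```text
t 12.7 F [ 12.5  -2.9 -21.7] Ftool [23.8 -6.7  4.5] T [-0.81  1.8  -0.59] open 0.0107 hq 1.089 r 0.2248 j [-0.32 -0.06 -0.53  0.37  0.31  1.24]
(np.float64(1.083), np.float64(-3.8), 6399)
t 12.8 F [  9.3  -3.4 -18.5] Ftool [19.3 -6.7  4.6] T [-0.81  1.66 -0.55] open 0.0107 hq 1.088 r 0.2248 j [-0.32 -0.06 -0.53  0.37  0.31  1.24]
200 init [] now [280, 281, 282, 283]
203 init [278, 280, 281, 282, 283] now [282, 289, 290, 291, 292, 293, 294, 295, 301, 302]
206 init [284, 289, 292, 293, 294, 297, 298, 301, 302, 303] now [284, 289, 301, 302, 303]
209 init [279, 280, 281, 282, 283, 284, 294, 295, 296, 301, 302, 303] now [278, 279, 287, 295, 301, 302, 303]
212 init [281, 282, 283, 284, 285, 302, 303] now [281, 282, 283, 284, 289, 290, 291, 292, 293]
215 init [279, 280, 281, 282, 283, 284, 285, 286] now [283, 284, 285, 286, 289, 290, 291, 292]
218 init [280, 281, 283, 284, 285, 286, 287, 288] now [285, 286, 287, 288, 289, 290]
221 init [278, 281, 282, 284, 285, 286, 287, 288, 289, 290] now [284, 285, 286, 287, 288, 289, 290]
224 init [284, 285, 286, 287, 288] now [284, 285, 286, 287, 288]
227 init [] now []
230 init [] now []
```

The pawl column at row 212 has moved from 283 to 291, a forward lean of about 0.38 past upright, so it toppled (joint about 0.65). Lid at 1.08. Now I'll lower along the arc, making the tool a little more upright below about 0.8 rad to stay clear of joint limits.

```bash
cat >> h.py <<'E'
def arc(qs,lean0,leans,off=.0595,p=None,R=None):
    """rows from the present pose for lid angles qs; lean changes by leans-lean0"""
    p0,R0=(p,R) if p is not None else cur()
    g0=p0-R0[:,0]*off; e=g0-handle(hq(off) if p is None else qs[0])
    D=rot(lean0,-1)
    for q,l in zip(qs,leans):
        R1=rot(l,-1)@D.T@R0; p1=handle(q)+e*[1,1,1]+R1[:,0]*off
        print(round(q,3),rel(p1,R1,p0,R0).tolist())
    return p1,R1
E
python3 - <<'E'
from h import *
st();print((cur()[0]-cur()[1][:,0]*.0595-handle(hq())).round(4))
p,R=arc(np.linspace(1.085,.565,11)[1:],45,np.linspace(45,41,11)[1:])
print(p)
E
```

```text
t 12.8 F [  9.3  -3.4 -18.5] Ftool [19.3 -6.7  4.6] T [-0.81  1.66 -0.55] open 0.0107 hq 1.088 r 0.2248 j [-0.32 -0.06 -0.53  0.37  0.31  1.24]
[ 0.0002 -0.0007 -0.0002]
1.033 [-3.3, -12.4, 0.0, 0.0, -0.0, -0.4]
0.981 [-5.8, -24.3, 0.0, 0.0, -0.0, -0.8]
0.929 [-7.8, -36.2, 0.0, 0.0, -0.0, -1.2]
0.877 [-9.1, -48.3, 0.1, 0.0, -0.0, -1.6]
0.825 [-9.8, -60.4, 0.1, 0.0, -0.0, -2.0]
0.773 [-9.9, -72.5, 0.1, 0.0, -0.0, -2.4]
0.721 [-9.4, -84.6, 0.1, 0.0, -0.0, -2.8]
0.669 [-8.3, -96.6, 0.1, 0.0, -0.0, -3.2]
0.617 [-6.6, -108.6, 0.1, 0.0, -0.0, -3.6]
0.565 [-4.3, -120.5, 0.1, 0.0, -0.0, -4.0]
[ 0.55032672 -0.11205503  0.18015467]
```

>>> move_arm(rows=[[[-3,-12,0,0,0,-0.4,1],[-6,-24,0,0,0,-0.8,1],[-8,-36,0,0,0,-1.2,1],[-9,-48,0,0,0,-1.6,1],[-10,-60,0,0,0,-2,1],[-10,-72,0,0,0,-2.4,1],[-9.5,-84,0,0,0,-2.8,1],[-8.5,-96,0,0,0,-3.2,1],[-7,-108,0,0,0,-3.6,1],[-4.5,-120,0,0,0,-4,1]]])

```text
clock: 13.8
tool_pos: [0.5516, -0.1121, 0.1833]
ee_rot: [0.622, 0.336, -0.249, 0.662]
ft_force: [-3.0, 0.6, 1.7]
opening: 0.011
```

```bash
python3 - <<'E'
from h import *
st();print(lidq());
q=hq();p,R=arc(np.r_[np.linspace(q,.09,9)[1:],.06,.04],41,np.linspace(41,32,11)[1:])
E
```

```text
t 13.8 F [-3.   0.6  1.7] Ftool [-3.2 -1.1 -1. ] T [0.07 0.46 0.04] open 0.011 hq 0.578 r 0.2255 j [-0.41 -0.1  -0.73  0.3   0.35  1.14]
(np.float64(0.572), np.float64(3.6), 4035)
0.506 [4.2, -13.6, 0.0, -0.0, -0.0, -0.9]
0.447 [9.2, -27.0, 0.0, -0.0, -0.0, -1.8]
0.387 [14.9, -40.0, 0.0, -0.0, -0.0, -2.7]
0.328 [21.3, -52.6, 0.0, -0.0, -0.0, -3.6]
0.268 [28.3, -64.9, 0.0, -0.0, -0.0, -4.5]
0.209 [36.0, -76.7, 0.0, -0.0, -0.0, -5.4]
0.149 [44.3, -88.0, 0.0, -0.0, -0.0, -6.3]
0.09 [53.2, -98.8, 0.0, -0.0, -0.0, -7.2]
0.06 [57.9, -104.5, 0.0, -0.0, -0.0, -8.1]
0.04 [61.0, -108.6, 0.0, -0.0, -0.0, -9.0]
```

The lid follows freely past the .81 and .58 notches with almost no load, so the pawl really is out. Continuing down.

>>> move_arm(rows=[[[4,-13.5,0,0,0,-0.9,1],[9,-27,0,0,0,-1.8,1],[15,-40,0,0,0,-2.7,1],[21,-52.5,0,0,0,-3.6,1],[28,-65,0,0,0,-4.5,1],[36,-76.5,0,0,0,-5.4,1],[44,-88,0,0,0,-6.3,1],[53,-98.5,0,0,0,-7.2,1],[58,-104.5,0,0,0,-8.1,1],[61,-108.5,0,0,0,-9,1]]])

```text
clock: 14.85
tool_pos: [0.5102, -0.1177, 0.0653]
ee_rot: [0.593, 0.385, -0.301, 0.64]
ft_force: [-1.2, -0.5, -0.7]
opening: 0.0109
```

```bash
python3 - <<'E'
from h import *
st();print(lidq(),lidq('top'));
q=hq();p,R=arc([.02,0,-.01],32,[32]*3)
E
```

```text
t 14.85 F [-1.2 -0.5 -0.7] Ftool [-0.1 -1.4  0.3] T [-0.15  0.59 -0.09] open 0.0109 hq 0.049 r 0.2233 j [-0.4   0.04 -0.84  0.2   0.27  1.1 ]
(np.float64(0.049), np.float64(3.3), 29536) (np.float64(0.052), np.float64(4.3), 2865)
0.02 [5.6, -3.8, -0.0, 0.0, -0.0, 0.0]
0 [9.4, -6.2, -0.0, 0.0, -0.0, 0.0]
-0.01 [11.3, -7.3, -0.0, 0.0, -0.0, 0.0]
```

>>> move_arm(rows=[[[1.5,-1,0,0,0,0,1],[3,-2,0,0,0,0,1],[4.5,-3,0,0,0,0,1],[6,-4,0,0,0,0,1],[7.5,-5,0,0,0,0,1],[9,-6,0,0,0,0,1],[10,-6.5,0,0,0,0,1],[11,-7,0,0,0,0,1],[11.5,-7.5,0,0,0,0,1],[11.5,-7.5,0,0,0,0,1]]])

```text
clock: 15.95
tool_pos: [0.5104, -0.1177, 0.0535]
ee_rot: [0.594, 0.383, -0.3, 0.641]
ft_force: [-12.1, -0.5, 14.3]
opening: 0.011
```

```bash
python3 - <<'E'
from h import *
st();print(lidq(),lidq('top'),lidq('side'))
E
```

```text
t 15.95 F [-12.1  -0.5  14.3] Ftool [-18.5  -2.6  -1.1] T [0.21 0.8  0.2 ] open 0.011 hq -0.005 r 0.2231 j [-0.41  0.06 -0.86  0.15  0.28  1.1 ]
(np.float64(-0.002), np.float64(3.3), 32862) (np.float64(0.001), np.float64(4.3), 2811) (np.float64(0.004), np.float64(4.9), 1484)
```

The lid is shut (0.00 by all three cameras). Now I'll open a little and withdraw along the fingers.

>>> move_arm(rows=[[[0,0,0,0,0,0,0.3],[0,0,0,0,0,0,0.25],[0,0,0,0,0,0,0.25],[0,0,0,0,0,0,0.25],[-8,0,0,0,0,0,0.25],[-18,0,0,0,0,0,0.25],[-32,0,0,0,0,0,0.25],[-50,0,0,0,0,0,0.25],[-75,0,0,0,0,0,0.25],[-100,0,0,0,0,0,0.25]]])

```text
clock: 17.1
tool_pos: [0.4567, -0.1246, 0.1383]
ee_rot: [0.594, 0.384, -0.3, 0.64]
ft_force: [0.6, -0.7, 0.7]
opening: 0.0319
```

```bash
python3 - <<'E'
from h import *
st();print(lidq('wrist'),lidq('top'))
h,x,y=scene();f=imaging.grab_frame('wrist')
T={}
for t,s in(('tab_left_top',1),('tab_right_top',-1)):
    P=h-x*.152+s*y*.110+[0,0,.02];T[t]=P
    for r in spotter.masks_of('wrist',t)[:2]:
        c=cloud(f,r['region'])-h;print(t,round(r['p'],2),len(c),'case-rel',np.median(np.c_[c@x,c@y,c[:,2]],0).round(4))
    print(P)
# gripper vertical, z= -y, tip over left tab: real tip = TCP-40mm
p0,R0=cur();R=rot(0,-1)
for t,P in T.items(): print(t,rel(P+[0,0,.06-.040],R,p0,R0))
E
```

```text
t 17.1 F [ 0.6 -0.7  0.7] Ftool [-0.3  0.8  0.8] T [-0.06  0.45 -0.04] open 0.0319 hq 0.294 r 0.2895 j [-0.49 -0.15 -0.77  0.49  0.32  1.02]
(np.float64(0.142), np.float64(-3.0), 7105) (np.float64(0.107), np.float64(-1.2), 1596)
tab_left_top 0.69 4310 case-rel [-0.1595  0.1097  0.0188]
[ 0.53457806 -0.00245858  0.125     ]
tab_right_top 0.74 260 case-rel [-0.1427 -0.0815  0.0165]
[ 0.56418793 -0.22045687  0.125     ]
tab_left_top [  42.5   82.8 -111.     0.     0.   -32. ]
tab_right_top [ 42.6  82.7 109.    0.    0.  -32. ]
```

>>> move_arm(rows=[[[2,8,-11,0,0,-3.2,0.6],[5,16,-22,0,0,-6.4,1],[8,24,-33,0,0,-9.6,1],[12,33,-44,0,0,-12.8,1],[16,41,-55,0,0,-16,1],[21,50,-67,0,0,-19.2,1],[26,58,-78,0,0,-22.4,1],[31,66,-89,0,0,-25.6,1],[37,75,-100,0,0,-28.8,1],[42.5,83,-111,0,0,-32,1]]], force=40)

```text
clock: 18.35
tool_pos: [0.5351, -0.0014, 0.1437]
ee_rot: [0.464, 0.534, -0.466, 0.532]
ft_force: [0.4, 0.1, 0.6]
opening: 0.0001
```

```bash
cat >> h.py <<'E'
def tip():
    """finger points seen by the wrist camera, tool mm, and lid/tab heights"""
    p,R=cur();f=imaging.grab_frame('wrist');t=(cloud(f,f['depth']>0)-p)@R*1e3
    m=(abs(t[:,2])<14)&(abs(t[:,1])<16)&(t[:,0]>-90)&(t[:,0]<10)
    return f,t[m]
E
python3 - <<'E'
from h import *
st();f,t=tip();print(len(t),t.max(0).round(1),np.percentile(t,[50,90,98],axis=0).round(1).tolist())
p,R=cur();h,x,y=scene();print(R.round(3).tolist(),'rel',((p-h)@x).round(4),((p-h)@y).round(4))
for n in('wrist','top','side'):
    g=imaging.grab_frame(n)
    for tt in('tab_left_top','tab_right_top'):
        r=spotter.masks_of(n,tt)[:1]
        for r in r:
            c=cloud(g,r['region'])-h;c=np.c_[c@x,c@y,c[:,2]];c=c[c[:,2]>.012]
            print(n,tt,round(r['p'],2),len(c),np.median(c,0).round(4) if len(c) else '',np.percentile(c,[3,97],axis=0).round(3).tolist() if len(c) else '')
cv2.imwrite('pics/w6.png',f['frame'][:,:,::-1])
E
```

```text
t 18.35 F [0.4 0.1 0.6] Ftool [-0.6  0.4 -0.1] T [-0.02 -0.08 -0.01] open 0.0001 hq 0.576 r 0.1802 j [-0.    0.28 -0.09  1.2  -0.    1.43]
4772 [-37.3  16.   11.2] [[-72.2, -0.4, -11.9], [-48.0, 10.2, 1.3], [-40.8, 13.0, 7.5]]
[[-0.007, 0.991, 0.136], [-0.0, 0.136, -0.991], [-1.0, -0.007, -0.0]] rel -0.149 0.1123
wrist tab_left_top 0.74 3272 [-0.1513  0.1185  0.0188] [[-0.167, 0.093, 0.017], [-0.135, 0.139, 0.02]]
wrist tab_right_top 0.41 3809 [-0.1487  0.1226  0.0186] [[-0.167, 0.094, 0.014], [0.004, 0.167, 0.02]]
top tab_right_top 0.55 202 [-0.1502 -0.1098  0.0188] [[-0.165, -0.139, 0.014], [-0.135, -0.083, 0.023]]
side tab_left_top 0.53 125 [-0.1533  0.1138  0.0203] [[-0.166, 0.084, 0.014], [-0.136, 0.141, 0.024]]
side tab_right_top 0.66 117 [-0.1512 -0.1058  0.0184] [[-0.167, -0.14, 0.014], [-0.134, -0.076, 0.023]]
```

View pics/w6.png

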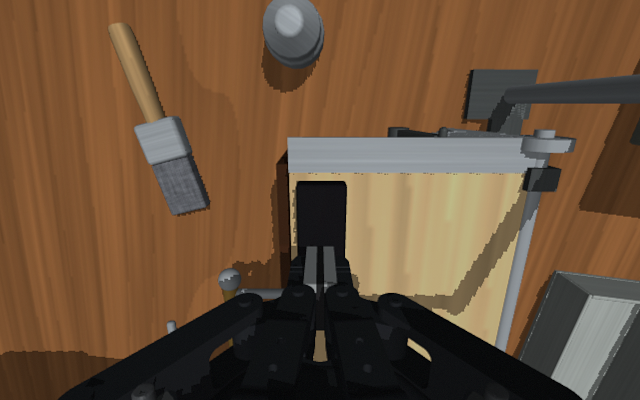

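The view shows the shut fingers (tips at about (320,248)) over the left tab, with the tip at -40 mm again. About 60 mm to the tab top. Pressing gradually.

>>> move_arm(rows=[[[12,0,0,0,0,0,1],[25,0,0,0,0,0,1],[38,0,0,0,0,0,1],[48,0,0,0,0,0,1],[54,0,0,0,0,0,1],[58,0,0,0,0,0,1],[60,0,0,0,0,0,1],[62,0,0,0,0,0,1],[63.5,0,0,0,0,0,1],[65,0,0,0,0,0,1]]])

```text
clock: 19.85
tool_pos: [0.5344, -0.0024, 0.082]
ee_rot: [0.465, 0.532, -0.465, 0.533]
ft_force: [-10.6, 0.9, 31.5]
opening: 0.0
```

>>> move_arm(rows=[[[0.5,0,0,0,0,0,1],[1,0,0,0,0,0,1],[1.5,0,0,0,0,0,1],[2,0,0,0,0,0,1],[2.5,0,0,0,0,0,1],[3,0,0,0,0,0,1],[3,0,0,0,0,0,1],[3,0,0,0,0,0,1],[3,0,0,0,0,0,1],[3,0,0,0,0,0,1]]])

```text
clock: 20.85
tool_pos: [0.5345, -0.0024, 0.0817]
ee_rot: [0.466, 0.532, -0.464, 0.533]
ft_force: [-17.5, -1.1, 46.7]
opening: -0.0002
```

Solid stop at 47 N. I'll lift and measure both tab heights.

>>> move_arm(rows=[[[-4,0,0,0,0,0,1],[-8,0,0,0,0,0,1],[-14,0,0,0,0,0,1],[-20,0,0,0,0,0,1],[-26,0,0,0,0,0,1],[-32,0,0,0,0,0,1],[-38,0,0,0,0,0,1],[-44,0,0,0,0,0,1],[-50,0,0,0,0,0,1],[-55,0,0,0,0,0,1]]])

```text
clock: 21.85
tool_pos: [0.5348, -0.0023, 0.1328]
ee_rot: [0.465, 0.533, -0.465, 0.533]
ft_force: [0.4, -0.4, 0.7]
opening: -0.0003
```

```bash
python3 - <<'E'
from h import *
st();h,x,y=scene()
for n in('wrist','top','side'):
    g=imaging.grab_frame(n);c=cloud(g,g['depth']>0)-h;c=np.c_[c@x,c@y,c[:,2]*1e3]
    for nm,s in(('L',1),('R',-1)):
        m=(abs(c[:,0]+.152)<.013)&(abs(c[:,1]-s*.115)<.022)&(c[:,2]<26)&(c[:,2]>-10);k=c[m][:,2]
        b=(abs(c[:,0]+.10)<.025)&(abs(c[:,1]-s*.08)<.05)&(abs(c[:,2])<20);b=c[b][:,2]
        print(n,nm,len(k),np.percentile(k,[10,50,90]).round(1) if len(k)>5 else '','board',np.median(b).round(1) if len(b) else '')
E
```

```text
t 21.85 F [ 0.4 -0.4  0.7] Ftool [-0.7  0.4  0.5] T [ 0.02 -0.03 -0.01] open -0.0003 hq 0.522 r 0.1751 j [-0.    0.28 -0.12  1.17 -0.    1.43]
wrist L 2284 [10.1 11.  11.7] board 3.0
wrist R 0  board 
top L 0  board 
top R 121 [16.3 19.  22. ] board 4.6
side L 75 [ 8.5 13.1 15.9] board 5.4
side R 55 [16.2 19.1 23.5] board 5.3
```

The left tab is down (about 12 mm above the mid-plane, from 20). Now the right one, 220 mm across.

>>> move_arm(rows=[[[0,0,15,0,0,0,1],[0,0,38,0,0,0,1],[0,0,63,0,0,0,1],[0,0,88,0,0,0,1],[0,0,113,0,0,0,1],[0,0,138,0,0,0,1],[0,0,163,0,0,0,1],[0,0,188,0,0,0,1],[0,0,208,0,0,0,1],[0,0,220,0,0,0,1]]])

```text
clock: 23.0
tool_pos: [0.5642, -0.2223, 0.1319]
ee_rot: [0.465, 0.532, -0.466, 0.532]
ft_force: [0.4, 0.5, 0.5]
opening: -0.0001
```

```bash
python3 - <<'E'
from h import *
st();h,x,y=scene();p,R=cur();print(p,((p-h)@x).round(4),((p-h)@y).round(4),R[:,0].round(3))
print(rel(h-x*.152-y*.11+[0,0,p[2]-.105],rot(0,-1),p,R))
E
```

```text
t 23.0 F [0.4 0.5 0.5] Ftool [-0.5  0.4 -0.5] T [0.03 0.02 0.02] open -0.0001 hq 0.517 r 0.175 j [-0.38  0.4   0.06  1.23 -0.    1.06]
[ 0.56422324 -0.22233313  0.13194905] -0.1522 -0.1119 [-0.001 -0.    -1.   ]
[-0.   0.2 -1.9 -0.1  0.   0. ]
```

>>> move_arm(rows=[[[8,0,0,0,0,0,1],[18,0,0,0,0,0,1],[28,0,0,0,0,0,1],[36,0,0,0,0,0,1],[41,0,0,0,0,0,1],[44,0,0,0,0,0,1],[47,0,0,0,0,0,1],[49,0,0,0,0,0,1],[51,0,0,0,0,0,1],[52,0,0,0,0,0,1]]])

```text
clock: 24.0
tool_pos: [0.5642, -0.2197, 0.0821]
ee_rot: [0.465, 0.533, -0.465, 0.533]
ft_force: [-7.4, 5.2, 23.7]
opening: -0.0003
```

>>> move_arm(rows=[[[0.5,0,0,0,0,0,1],[1,0,0,0,0,0,1],[1.5,0,0,0,0,0,1],[1.5,0,0,0,0,0,1],[1.5,0,0,0,0,0,1],[-5,0,0,0,0,0,1],[-15,0,0,0,0,0,1],[-27,0,0,0,0,0,1],[-40,0,0,0,0,0,1],[-55,0,0,0,0,0,1]]])

```text
clock: 25.0
tool_pos: [0.5644, -0.2203, 0.1362]
ee_rot: [0.465, 0.533, -0.465, 0.533]
ft_force: [0.2, 0.2, -0.5]
opening: 0.0002
```

```bash
python3 - <<'E'
from h import *
st();h,x,y=scene()
for n in('wrist','top','side'):
    g=imaging.grab_frame(n);c=cloud(g,g['depth']>0)-h;c=np.c_[c@x,c@y,c[:,2]*1e3]
    for nm,s in(('L',1),('R',-1)):
        m=(abs(c[:,0]+.152)<.013)&(abs(c[:,1]-s*.115)<.022)&(c[:,2]<26)&(c[:,2]>-10);k=c[m][:,2]
        b=(c[:,0]>-.13)&(c[:,0]<-.03)&(abs(c[:,1]-s*.08)<.05)&(abs(c[:,2])<20);b=c[b]
        sl=np.polyfit(b[:,0],b[:,2],1) if len(b)>30 else None
        print(n,nm,len(k),np.percentile(k,[10,50,90]).round(1) if len(k)>5 else '','board',np.median(b[:,2]).round(1) if len(b) else '','slope rad',None if sl is None else round(-sl[0]/1e3,4))
E
```

```text
t 25.0 F [ 0.2  0.2 -0.5] Ftool [ 0.5  0.3 -0.2] T [ 0.02 -0.04  0.04] open 0.0002 hq 0.539 r 0.1768 j [-0.37  0.4   0.07  1.24 -0.    1.06]
wrist L 0  board  slope rad None
wrist R 1795 [10.2 10.9 11.7] board 3.1 slope rad -0.0013
top L 121 [ 9.6 12.7 16. ] board 4.3 slope rad 0.0048
top R 43 [ 9.6 12.6 14.8] board 4.4 slope rad 0.0003
side L 85 [ 7.1 13.8 17.2] board 5.6 slope rad -0.0083
side R 56 [ 9.7 13.6 17. ] board 5.3 slope rad 0.0
```

Both tabs are down, the lid is level, and the tool hangs free above the case. Handing in.

```bash
python3 - <<'E'
from h import *
print(workorder.sign_off())
E
```

```text
the job is handed in; nothing more can be done
None
```

The case is shut and both snap tabs are pressed down. I handed the job in with the tool clear of everything, at about 25 s. The sign-off reported no verdict.

- **Raise:** I gripped the bar handle with the tool leaning back 45°. The lid went up to about 1.16 rad, where it resisted with roughly 50 N and the pawl stood just past upright. Easing back to 1.08 rad let the pawl topple out to about 0.65 rad by pixel estimate. The lid then came down past the notches at about 0.81 and 0.58 with almost no load.
- **Shut and press:** I lowered the lid in the grip all the way to about 0.00 rad. Then I pressed the left and right tabs in turn until they stopped solid and lifted off.
- **Last checks:** Both tabs measured about 8 mm lower than before. The lid was level to within 0.01 rad by all three cameras, and the wrist force was near zero.

**What disagreed or fell short:**
- The real fingertips sat about 40 mm short of the reported tool position, so my first close on the handle missed. I corrected for the offset after that.
- The resistance at the top was stronger than "raises freely" suggests, and I did not find the cause.
- At the top, the depth pictures showed the gripper about 13 mm from the lamp, with no contact visible.
- I did not re-measure the bystanders at the end. The arm never went near them.

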